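Aim the pick-up rod at the coil and hold it drawn to its index

ROBOT

A 6-joint arm with a two-finger parallel gripper is mounted at the origin on the work surface. World frame = base frame: x ahead of the robot, y to its left, z up, the work surface at z = 0. Lengths are in m, angles in rad, forces in N, time in s.
With the tool pointing down it reaches from about 0.25 to 0.775 m from the base axis. Payload 8.9 kg.
Tool frame: the origin (TCP) lies between the finger pads; the fingertips stand 17 mm ahead of it and the grasp point (between the pads) lies 2 mm behind it; z points along the fingers, y is the direction in which the jaws open and shut (so a half turn about z gives the same grasp; the last joint's range is limited). The gripper opens to 85 mm and grips with 20 to 120 N. Pads are 22 mm wide; open, the fingers measure 114 mm over their backs; the gripper's body (76 mm by 85 mm) begins 54 mm behind the grasp point. The pads swing forward as they close: fully open they stand 13 mm farther back than shut.
Start: joints at [-1.315, 0.291, -0.153, 1.127, 0, 1.431], TCP at [0.202, -0.485, 0.248] pointing down, gripper open.
Joint ranges: [-2.52, 2.52], [-0.91, 1.74], [-1.3, 1.37], [-1.96, 2.02], [-1.52, 1.47], [-3.14, 3.14]. Speed limits (rad/s): [2.22, 2.22, 2.79, 3.14, 3.14, 3.14].

INTERFACE

Orientations are given as a unit quaternion [x, y, z, w].
In Python, from station import * gives the robot as it stands. The module is installed in compiled form; this text tells all that it offers.
- The arm moves only by the tool step_arm, never from a script. Its argument "increments" is a list of rows, each a list of 5 numbers: the finger opening in m, from 0 to 0.0854, then the shift along the tool's x, y, z in m, then the turn about the tool's z in degrees. In form: [[claw, dx, dy, dz, turn], ...]. A call has 1 to 12 rows; each row is the pose to reach, as a shift and turn from the pose commanded when the call began, along the tool's axes at that moment; what a row does not reach only later rows make up. A row lasts 1/10 s, in which the tool goes at most 50 mm and 8.59 degrees, less where a joint would pass 70% of its speed; a pose out of reach is approached as far as the arm can. A call with a gripper value outside its range is refused whole. The fingers move at their own pace and stop on an object; "newtons" is the grip in N (left out, the last holds). Time passes only in rows, so rows that repeat a pose let the fingers close. It gives the time, the measured TCP pose, the force and the opening at its end, in the units of the state.
- read_state(): the state, without advancing time (a new reading comes with each control period).
- grab_frame(name): name is "side" or "top" or "wrist"; returns the picture (420x560x3 uint8, blue, green, red); there is no depth.
- camera_model(name): a dict with "camera_matrix" (3x3 intrinsics, pixels), "R" (3x3) and "t" (3): a world point X has camera coordinates R X + t. Camera axes: x right, y down, z forward; pixel columns grow to the right and rows downward; lengths in m; the calibration is good to about 2 mm. A picture is of the moment at which its call begins: read the wrist's pose just before it. camera_model takes no time and is no camera call; for the wrist camera it gives the pose at the moment of the call.
- finish_job(): hands the job in, once; it reports no verdict.
The state is a dict: "time_s": time; "qpos": joint angles; "joint_vel": joint speeds; "joint_efforts": joint torques, N m; "tcp_pos": TCP position; "orientation": TCP orientation; "ft_force": force on the tool from outside, world axes, zero at the start; "ft_torque": the same for the moment, N m; "grip_width": opening from 0.0 (shut) to 1.0 (fully open).
Only numpy, scipy, OpenCV 4.12 (cv2) and the standard library are available. Lean on these libraries where they do the work, as an engineer would, in place of code of your own. Each camera call takes 0.05 s, during which the arm holds its last target. There are 200 camera calls.

TASK

For a coupling test, swing the stiff arm of the brass pick-up stand round, with its sprung rod still in, until it points straight at the middle of the copper aerial coil (not at the glass valve). Then pull the rod by its black knob straight out against its spring until the knob stands exactly over the index plate on the gauge bar below it, with the arm still pointing at the coil. Finish while gripping the knob there, since the spring draws it back when let go, and leave everything else on the bench where it stands.

Things in the scene. Friction and masses are not known exactly. Their poses are not given: they have to be found in the camera images.
- stand: Pick-up stand that carries the arm, fixed to the bench: dark round foot 110 mm across and 14 mm high, post 28 mm across. Origin at the centre of its underside, below the pivot. Under the tube, and turning with it, runs a level gauge bar 12 mm wide, 66 to 74 mm above the bench, reaching 268 mm out from the pivot.
- pivot (a point): Pivot of the swinging arm: a point on its upright turning axis, at the height of the rod's axis, 115 mm above the bench. Its x axis points level along the arm and rod, out towards the knob; z is up. The arm is a level brass tube 16 mm across, its mouth ring (20 mm) 100 mm from the pivot, its tail 75 mm behind it; a block 50 x 32 mm at the pivot reaches 141 mm above the bench.
- swing_arm (a joint): Angle of the arm about its upright axis, counter-clockwise from above positive, 0 in the middle of its travel of -1.2 to 1.2 rad. It is stiff (about 0.5 N m of friction; 3 to 4 N sideways at the knob) and stays where it is left.
- rod (a joint): How far the sprung rod is drawn out of the tube: 0 fully in, 0.115 m at its end stop. The spring pulls it back in with 3 N at 0, rising 0.7 N for every 10 mm.
- knob (a point): Centre of the knob's grip, 140 mm above the bench, 145 mm from the pivot with the rod in; x points outwards along the rod. The knob is an upright black cylinder, 20 mm in diameter, reaching 31 mm below to 16 mm above this point. It stands on the level steel rod, 9 mm thick, axis 25 mm below this point, ending in a 14 mm ball 23 mm beyond the knob's centre.
- index_mark (a point): Middle of the index plate, the length mark: a dark steel plate 8 mm along the gauge bar and 44 mm across it, with an upright ear at each end, top 90 mm above the bench. It sits 195 to 240 mm from the pivot, set very stiffly, and swings with the arm; its axes are the arm's. The length is right when the knob's centre is straight above it (same x along the arm).
- coil: Aerial coil: copper turns on a white ceramic former, upright, 60 mm across the foot, 80 mm high, 0.2 kg, loose on the bench about 0.33 to 0.39 m from the pivot. Origin at the centre of its underside.
- valve: Radio valve: green glass bulb on a round black base, upright, 42 mm across, 82 mm high, 0.1 kg, loose. Origin at the centre of its underside. It and the coil stand to either side of the arm's starting direction, either way round. To be left alone.
- plug: Black bakelite battery plug, 52 x 34 x 36 mm high, with two brass pins, loose, beside the stand. Origin at the centre of its underside. To be left alone.
- chassis_foot: Aluminium angle foot, 70 x 30 mm with a 45 mm high upright leg, loose, at the left of the stand. Origin at the centre of its underside. To be left alone. Farther left, out of the way, stands a fixed oak box 87 mm high.
There are look-alikes about, which are no part of the job. What is shaped like the coil but red is not meant.

How it is judged:
By the outcome, as a careful person would: the job done as asked, in the order asked, and still so for the second after the job is handed in, while the arm keeps its last pose, push and grip.
It also fails if it takes over 38 s, if anything falls off the work surface, if the arm or the gripper's body presses on something with over 40 N, if the wrist force passes 120 N, or if a joint passes its speed limit or range.

## Working session

There is one attempt and no reset: what is moved stays moved. The work goes in short steps, Python scripts to look and compute and a tool call to move; the robot and the scene stay as the last step left them, time stands still between calls to the robot, and variables do not carry over. Pictures are saved under pics/ and viewed, about 8 in all and at most 12, crops included, and the job is handed in when it is done.

Besides the shell and the picture viewer there is one more tool, called as a command line: name --pt "numbers of a row" for each row, then --argument value for the rest. step_arm: Moves the arm, as the interface text tells. Its arguments: {"type":"object","properties":{"increments":{"type":"array"},"newtons":{"type":"number"}},"required":["increments"]}

```bash
mkdir -p pics; python3 - <<'E'
from station import *
import cv2
for n in("top","side"):
    cv2.imwrite(f"pics/{n}0.png",grab_frame(n)); m=camera_model(n); print(n,m)
s=read_state();print(s)
E
```

```text
top {'camera_matrix': array([[443.55312681,   0.        , 275.05173647],
       [  0.        , 443.55312681, 207.08834986],
       [  0.        ,   0.        ,   1.        ]]), 'R': array([[ 0.01110826, -0.99987412,  0.01132932],
       [-0.9981785 , -0.01175989, -0.05917258],
       [ 0.05929836, -0.01065138, -0.99818348]]), 't': array([-0.02656999,  0.5324887 ,  1.17182597])}
side {'camera_matrix': array([[398.60669588,   0.        , 285.04190221],
       [  0.        , 398.60669588, 211.0469333 ],
       [  0.        ,   0.        ,   1.        ]]), 'R': array([[ 0.98962045, -0.14202045, -0.02194444],
       [-0.09920962, -0.56471254, -0.81930287],
       [ 0.10396546,  0.81297598, -0.57294087]]), 't': array([-0.54633423,  0.11280028,  0.79714134])}
{'time_s': 0.1, 'qpos': array([-1.31531072e+00,  2.91216282e-01, -1.54046643e-01,  1.12670442e+00,
        2.43846187e-05,  1.43149924e+00]), 'joint_vel': array([-0.00122   , -0.00159917,  0.00073911, -0.00204723,  0.00093281,
       -0.00212265]), 'joint_efforts': array([-4.01367515e-04, -5.37977672e+01,  3.31918895e+01,  9.27694986e-03,
       -2.78888156e-04, -2.68106544e-05]), 'tcp_pos': array([ 0.20183594, -0.48424852,  0.24779527]), 'orientation': array([ 9.80581336e-01,  1.96111960e-01, -2.18239734e-05, -5.85231398e-04]), 'ft_force': array([ 0.23075803, -0.06658626, -0.6099288 ]), 'ft_torque': array([ 0.01605026, -0.01063131,  0.00881904]), 'grip_width': 0.9991779257338061}
```

View pics/top0.png

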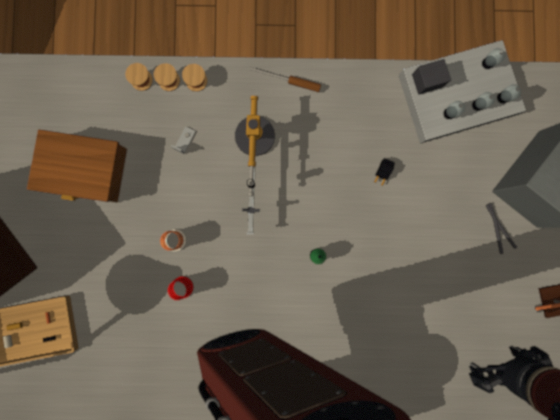

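View pics/side0.png

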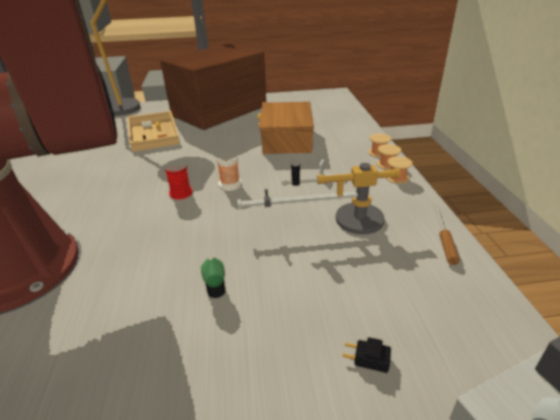

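The top view shows the stand foot at (255,133), the knob at (250,183) and the index plate at about (251,210). The coil candidates are copper with a white rim at (173,240), which I choose, and red at (180,288), which is the look-alike. The valve is at (317,256). I'll check these in one crop.

```bash
cat > h.py <<'E'
import numpy as np, cv2
from station import *
def ray(n,u,v,z,m=None):
    m=m or camera_model(n); K,R,t=m["camera_matrix"],m["R"],m["t"]
    d=R.T@np.linalg.solve(K,[u,v,1.]); c=-R.T@t
    return c+d*(z-c[2])/d[2]
def pix(n,X,m=None):
    m=m or camera_model(n); p=m["camera_matrix"]@(m["R"]@np.array(X,float)+m["t"]); return p[:2]/p[2]
E
python3 - <<'E'
from h import *
a=cv2.imread("pics/top0.png");b=cv2.imread("pics/side0.png")
A=cv2.resize(a[90:270,150:280],None,fx=3.3,fy=3.3,interpolation=3)
B=cv2.resize(b[140:240,200:310],None,fx=3.3,fy=3.3,interpolation=3)
o=np.zeros((594,800,3),np.uint8); o[:A.shape[0],:A.shape[1]]=A[:594]; o[:B.shape[0],435:435+B.shape[1]]=B[:,:365]
cv2.imwrite("pics/crop.png",o)
for nm,u,v,z in [("blocktop",254,125,.141),("foot",255,134,.014),("knobtop",250.5,183,.156),("coil top",173,240,.08),("valve",317,256,.08),("mark",251,210,.08),("ball",250.5,233,.115),("plug",384,170,.036)]:
    print(nm,ray("top",u,v,z).round(4))
E
```

```text
blocktop [0.7238 0.034  0.141 ]
foot [0.7304 0.036  0.014 ]
knobtop [0.5809 0.0398 0.156 ]
coil top [0.443 0.236 0.08 ]
valve [ 0.4068 -0.1268  0.08  ]
mark [0.5209 0.041  0.08  ]
ball [0.4627 0.0399 0.115 ]
plug [ 0.6335 -0.3082  0.036 ]
```

View pics/crop.png

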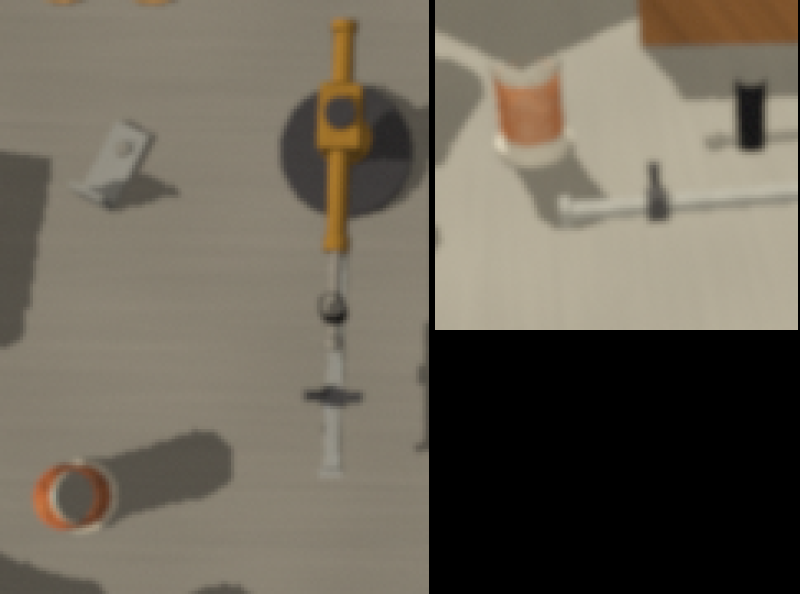

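The crop confirms the choice: a copper body with white flanges at (173,240). It is not the red one. Next, pivot, coil and arm angle from the refined pixels.

```bash
python3 - <<'E'
from h import *
c=lambda x,y:(150+x/3.3,90+y/3.3)
P={}
for nm,x,y,z in [("block",340,117,.141),("foot",347,151,.014),("mouth",336,245,.115),("tail",344,24,.115),("knobtop",332,300,.156),("mark",333,397,.082),("barend",330,476,.074),("coilfoot",79,495,.006),("coiltop",74,497,.08)]:
    P[nm]=ray("top",*c(x,y),z); print(nm,P[nm].round(4))
for nm,x,y,z in [("coilfoot",533,147,.004),("coiltop",528,75,.08)]:
    print("side",nm,ray("side",200+(x-435)/3.3,140+y/3.3,z).round(4))
piv=np.array([.7265,.036]) 
for n in("mouth","knobtop","mark","barend","tail","coilfoot","coiltop"):
    d=P[n][:2]-piv; print(n,np.hypot(*d).round(4),np.degrees(np.arctan2(d[1],d[0])).round(2))
print(pix("top",[.7265,.036,.014]))
# coil prediction
for X in([.44,.235],[.445,.232]):
  print(pix("top",X+[0]),pix("top",X+[.08]),pix("side",X+[0]),pix("side",X+[.08]))
# foot fit: dark pixels
a=cv2.imread("pics/top0.png");s=a[108:160,230:280].astype(int).sum(2)
E
```

```text
block [0.7226 0.0364 0.141 ]
foot [0.7256 0.0355 0.014 ]
mouth [0.6321 0.0391 0.115 ]
tail [0.8001 0.0354 0.115 ]
knobtop [0.5859 0.0396 0.156 ]
mark [0.52   0.0411 0.082 ]
barend [0.4596 0.0429 0.074 ]
coilfoot [0.4418 0.2496 0.006 ]
coiltop [0.4415 0.2374 0.08  ]
side coilfoot [0.4412 0.2382 0.004 ]
side coiltop [0.4445 0.2142 0.08  ]
mouth 0.0945 178.14
knobtop 0.1407 178.53
mark 0.2066 178.58
barend 0.267 178.52
tail 0.0736 -0.45
coilfoot 0.3559 143.13
coiltop 0.349 144.76
[254.97656628 135.43559869]
[179.82186466 240.6778388 ] [173.36542875 241.20007296] [229.42006116 186.54327641] [226.13171249 158.96560772]
[180.9813159  238.83035937] [174.60975249 239.22023132] [231.39234929 186.96046118] [228.18926861 159.34851628]
```

```bash
python3 - <<'E'
from h import *
a=cv2.imread("pics/top0.png");b=cv2.imread("pics/side0.png")
A=cv2.resize(a[218:268,148:198],None,fx=8,fy=8,interpolation=0)
B=cv2.resize(b[150:200,203:253],None,fx=8,fy=8,interpolation=0)
cv2.imwrite("pics/crop2.png",np.hstack([A,B]))
E
```

```text
(no output)
```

View pics/crop2.png

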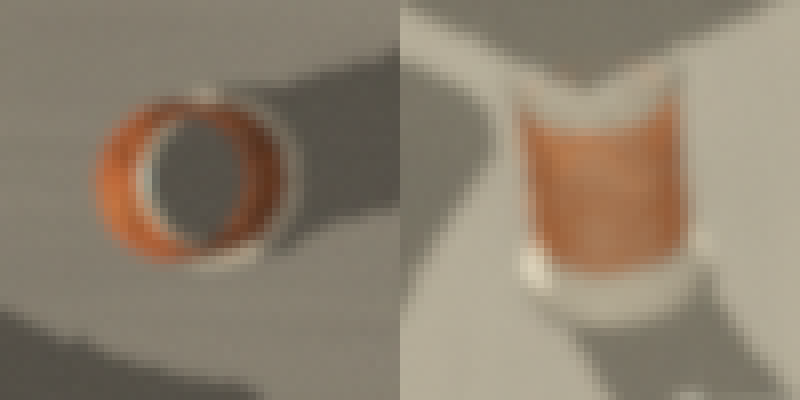

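```bash
cat >> h.py <<'E'
from scipy.spatial.transform import Rotation as Ro
def go(X,yaw=None):
    "shift in tool axes and turn (deg) to reach X with tool-x at yaw (deg)"
    s=read_state(); R=Ro.from_quat(s["orientation"]).as_matrix()
    y0=np.degrees(np.arctan2(R[1,0],R[0,0])); d=R.T@(np.array(X)-s["tcp_pos"])
    t=0 if yaw is None else -((yaw-y0+180)%360-180)
    print("t",round(s["time_s"],2),"tcp",s["tcp_pos"].round(4),"yaw",y0.round(2),"q",s["qpos"].round(2),"F",s["ft_force"].round(1),"grip",round(s["grip_width"]*85.4,1))
    print("shift mm",(d*1000).round(1),"turn",round(float(t),2))
E
python3 -c "
from h import *
go([.5825,.0398,.24],178.7)"
```

```text
t 0.1 tcp [ 0.2018 -0.4842  0.2478] yaw 22.62 q [-1.32  0.29 -0.15  1.13  0.    1.43] F [ 0.2 -0.1 -0.6] grip 85.3
shift mm [ 552.9 -337.3    8.3] turn -156.08
```

step_arm --pt "0.085 0.553 -0.337 0.008 -90" --pt "0.085 0.553 -0.337 0.008 -90" --pt "0.085 0.553 -0.337 0.008 -90" --pt "0.085 0.553 -0.337 0.008 -90" --pt "0.085 0.553 -0.337 0.008 -90" --pt "0.085 0.553 -0.337 0.008 -90" --pt "0.085 0.553 -0.337 0.008 -90" --pt "0.085 0.553 -0.337 0.008 -90" --pt "0.085 0.553 -0.337 0.008 -90" --pt "0.085 0.553 -0.337 0.008 -90" --pt "0.085 0.553 -0.337 0.008 -90" --pt "0.085 0.553 -0.337 0.008 -90" --newtons 20

```text
time_s: 1.3
tcp_pos: [0.5555, 0.0027, 0.2407]
orientation: [0.554, 0.833, -0.0, -0.0]
ft_force: [0.7, -1.3, 0.6]
grip_width: 0.991
```

```bash
python3 -c "
from h import *
go([.5825,.0398,.24],178.7)"
```

```text
t 1.3 tcp [0.5555 0.0027 0.2407] yaw 112.78 q [-0.13  0.35 -0.08  1.13 -0.    1.05] F [ 0.7 -1.3  0.6] grip 84.7
shift mm [23.8 39.3  0.6] turn -65.92
```

step_arm --pt "0.06 0.024 0.039 0 -66" --pt "0.06 0.024 0.039 0 -66" --pt "0.06 0.024 0.039 0 -66" --pt "0.06 0.024 0.039 0 -66" --pt "0.06 0.024 0.039 0 -66" --pt "0.06 0.024 0.039 0 -66" --pt "0.06 0.024 0.039 0 -66" --pt "0.06 0.024 0.039 0 -66" --pt "0.06 0.024 0.039 0 -66" --pt "0.06 0.024 0.039 0 -66"

```text
time_s: 2.3
tcp_pos: [0.5814, 0.0378, 0.2406]
orientation: [0.014, 1.0, -0.0, -0.0]
ft_force: [0.4, -0.1, -0.6]
grip_width: 0.705
```

```bash
python3 -c "
from h import *
go([.5825,.0398,.142],178.7)
m=camera_model('wrist');cv2.imwrite('pics/w1.png',grab_frame('wrist'))
import pickle;pickle.dump(m,open('w1.pkl','wb'))
print(m)
for X in([.5825,.0398,.156],[.7275,.0365,.141],[.442,.244,.08],[.52,.041,.082]):print(pix('wrist',X,m))"
```

```text
t 2.3 tcp [0.5814 0.0378 0.2406] yaw 178.44 q [-0.06  0.41 -0.01  1.16 -0.   -0.03] F [ 0.4 -0.1 -0.6] grip 60.2
shift mm [-1.1  2.  98.6] turn -0.26
{'camera_matrix': array([[320.10648951,   0.        , 275.70700179],
       [  0.        , 320.10648951, 210.19344942],
       [  0.        ,   0.        ,   1.        ]]), 'R': array([[ 2.54532608e-02,  9.99675936e-01,  3.92519931e-04],
       [ 9.44851627e-01, -2.41855913e-02,  3.26604441e-01],
       [ 3.26508093e-01, -7.94227491e-03, -9.45161037e-01]]), 't': array([-0.0531142 , -0.58726664,  0.18360993])}
[277.91713687 228.74099153]
[277.87368104 371.90282863]
[534.07803656  19.16550443]
[277.03172927 128.70025114]
```

View pics/w1.png

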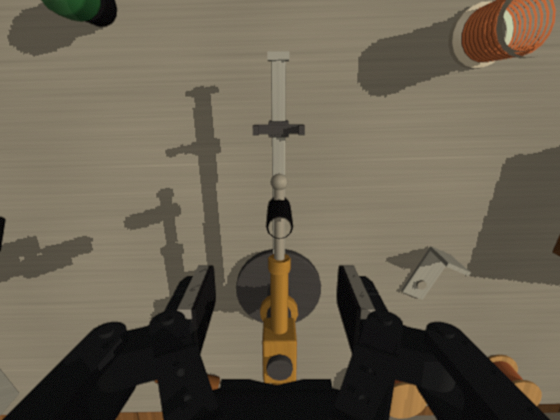

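The wrist view shows the knob top at (280,227), the plate at (278.5,129), the pin at (279,369), and the coil upper right with its foot edge at u≈453. I'll compare these with predictions.

```bash
python3 - <<'E'
from h import *
import pickle;m=pickle.load(open('w1.pkl','rb'))
r=lambda u,v,z:ray('w',u,v,z,m)[:3].round(4)
print("knob",r(280,227,.156),"plate",r(278.5,129.5,.082),"end",r(278,53,.074),"ring",r(280,264,.125),"pin",r(279,367,.145))
print("footcircle",r(280,283,.014), "L/R",r(237,285,.014),r(321,285,.014))
th=np.linspace(0,2*np.pi,721)
for c in([.442,.244],[.445,.238],[.445,.244]):
    pf=np.array([pix('w',[c[0]+.03*np.cos(a),c[1]+.03*np.sin(a),0.003],m) for a in th])
    pt=np.array([pix('w',[c[0]+.026*np.cos(a),c[1]+.026*np.sin(a),0.075],m) for a in th])
    print(c,"foot left",pf[pf[:,0].argmin()],"bot",pf[pf[:,1].argmax()],"top right",pt[pt[:,0].argmax()],"bot",pt[pt[:,1].argmax()])
i=cv2.imread('pics/w1.png'); cv2.imwrite('pics/w1c.png',cv2.resize(i[0:100,430:560],None,fx=5,fy=5,interpolation=2))
E
```

```text
knob [0.5812 0.0413 0.156 ] plate [0.5207 0.0422 0.082 ] end [0.4601 0.0433 0.074 ] ring [0.6274 0.0407 0.125 ] pin [0.7179 0.0377 0.145 ]
footcircle [0.7149 0.0403 0.014 ] L/R [ 0.7164 -0.014   0.014 ] [0.7191 0.0921 0.014 ]
[0.442, 0.244] foot left [445.70525242  43.00754675] bot [469.94927541  69.62510291] top right [563.27938861  10.03417101] bot [521.09714302  56.60398262]
[0.445, 0.238] foot left [439.35128015  46.17955802] bot [463.67613154  72.91333909] top right [554.64609532  14.91816558] bot [512.98124349  60.80462209]
[0.445, 0.244] foot left [445.26919618  46.2950516 ] bot [469.45270013  72.75464246] top right [562.26536937  14.38374963] bot [520.28102594  60.60214202]
```

View pics/w1c.png

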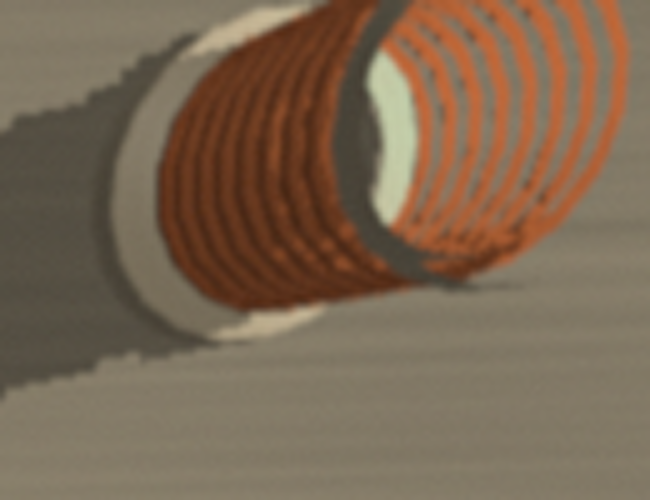

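```bash
python3 -c "
from h import *
go([.5825,.0405,.142],178.7)"
```

```text
t 2.35 tcp [0.5814 0.0378 0.2407] yaw 178.46 q [-0.06  0.41 -0.01  1.16  0.   -0.03] F [ 0.9 -0.1  1.3] grip 60.1
shift mm [-1.1  2.7 98.7] turn -0.24
```

step_arm --pt "0.06 -0.001 0.003 0.04 0" --pt "0.06 -0.001 0.003 0.075 0" --pt "0.06 -0.001 0.003 0.092 0" --pt "0.06 -0.001 0.003 0.099 0" --pt "0.04 -0.001 0.003 0.099 0" --pt "0.03 -0.001 0.003 0.099 0" --pt "0.022 -0.001 0.003 0.099 0" --pt "0.01 -0.001 0.003 0.099 0" --pt "0.01 -0.001 0.003 0.099 0" --pt "0.01 -0.001 0.003 0.099 0" --pt "0.01 -0.001 0.003 0.099 0" --pt "0.01 -0.001 0.003 0.099 0" --newtons 25

```text
time_s: 3.55
tcp_pos: [0.5834, 0.0406, 0.1432]
orientation: [0.012, 1.0, -0.0, 0.001]
ft_force: [-0.7, 0.2, 6.3]
grip_width: 0.222
```

```bash
python3 -c "
from h import *
go([.5825,.0405,.142],178.7)
m=camera_model('wrist');cv2.imwrite('pics/w2.png',grab_frame('wrist'))
import pickle;pickle.dump(m,open('w2.pkl','wb'))"
```

```text
t 3.55 tcp [0.5834 0.0406 0.1432] yaw 178.61 q [-0.06  0.48 -0.16  0.93 -0.   -0.03] F [-0.7  0.2  6.3] grip 18.9
shift mm [ 0.9 -0.2  1.2] turn -0.09
```

View pics/w2.png

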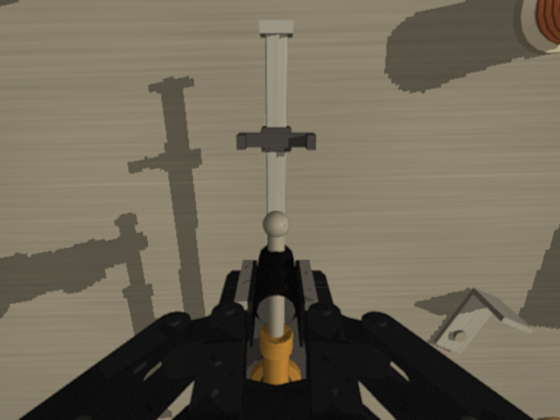

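```bash
python3 - <<'E'
from h import *
import pickle;m=pickle.load(open('w2.pkl','rb'))
r=lambda u,v,z:ray('w',u,v,z,m).round(4)
print("ball",r(276,223,.115),"plate front/top",r(276,127,.074),r(276,139,.074),r(276,152,.074),"ears",r(241,141,.09),r(311.5,141,.09),"end",r(276,20,.074),r(276,36,.066),"ring",r(276,328,.125))
p=np.array([.728,.0375])
def arc(ang,rr=.145):
    a=np.radians(ang);return p+rr*np.array([np.cos(a),np.sin(a)])
x0=np.array([.5834,.0406]);Y=np.radians(178.61)
tx=np.array([np.cos(Y),np.sin(Y)]);ty=np.array([np.sin(Y),-np.cos(Y)])
base=arc(178.7)
for k in range(1,13):
    an=178.7+(143.5-178.7)*k/11.; d=arc(an)-base; print(k,[round(float(d@tx),4),round(float(d@ty),4)],round(178.7-an,1))
E
```

```text
ball [0.5581 0.0418 0.115 ] plate front/top [0.5137 0.0428 0.074 ] [0.5207 0.0427 0.074 ] [0.5284 0.0425 0.074 ] ears [0.5194 0.0236 0.09  ] [0.5203 0.0621 0.09  ] end [0.4586 0.0441 0.074 ] [0.4649 0.0439 0.066 ] ring [0.6153 0.0405 0.125 ]
1 [-0.0002, 0.0081] 3.2
2 [-0.0009, 0.0162] 6.4
3 [-0.002, 0.0242] 9.6
4 [-0.0036, 0.0321] 12.8
5 [-0.0056, 0.04] 16.0
6 [-0.008, 0.0477] 19.2
7 [-0.0109, 0.0553] 22.4
8 [-0.0141, 0.0627] 25.6
9 [-0.0178, 0.0699] 28.8
10 [-0.0219, 0.0769] 32.0
11 [-0.0264, 0.0836] 35.2
12 [-0.0312, 0.0901] 38.4
```

step_arm --pt "0.01 0 0.008 -0.001 3.2" --pt "0.01 -0.001 0.016 -0.001 6.4" --pt "0.01 -0.002 0.024 -0.001 9.6" --pt "0.01 -0.0036 0.032 -0.001 12.8" --pt "0.01 -0.0056 0.04 -0.001 16.0" --pt "0.01 -0.0056 0.04 -0.001 16.0" --newtons 25

```text
time_s: 4.2
tcp_pos: [0.5901, 0.081, 0.1433]
orientation: [0.151, 0.988, 0.0, 0.001]
ft_force: [4.4, 1.7, -1.6]
grip_width: 0.222
```

```bash
python3 - <<'E'
from h import *
p=np.array([.728,.0375])
a=np.radians(143.5)
go([*(p+.145*np.array([np.cos(a),np.sin(a)])),.143],143.5)
s=read_state();print(np.hypot(*(s['tcp_pos'][:2]-p)),np.degrees(np.arctan2(*(s['tcp_pos'][:2]-p)[::-1])))
E
```

```text
t 4.2 tcp [0.5901 0.081  0.1433] yaw 162.59 q [ 0.01  0.5  -0.13  0.95 -0.    0.32] F [ 4.4  1.7 -1.6] grip 19.0
shift mm [-7.5 47.1  0.4] turn 19.09
0.14456001534298002 162.47992689559717
```

step_arm --pt "0.01 0 0.008 0 3.2" --pt "0.01 -0.001 0.016 0 6.4" --pt "0.01 -0.002 0.024 0 9.6" --pt "0.01 -0.0036 0.032 0 12.8" --pt "0.01 -0.0056 0.04 0 16.0" --pt "0.01 -0.008 0.0474 0 19.1" --pt "0.01 -0.008 0.0474 0 19.1" --pt "0.01 -0.008 0.0474 0 19.1" --newtons 25

```text
time_s: 5.0
tcp_pos: [0.6117, 0.1234, 0.1433]
orientation: [0.312, 0.95, 0.001, 0.001]
ft_force: [3.8, -0.5, 0.1]
grip_width: 0.224
```

```bash
python3 - <<'E'
from h import *
import pickle
p=np.array([.728,.0375])
a=np.radians(143.5)
go([*(p+.145*np.array([np.cos(a),np.sin(a)])),.143],143.5)
s=read_state();print(np.hypot(*(s['tcp_pos'][:2]-p)),np.degrees(np.arctan2(*(s['tcp_pos'][:2]-p)[::-1])))
m=camera_model('wrist');pickle.dump(m,open('w3.pkl','wb'));cv2.imwrite('pics/w3.png',grab_frame('wrist'))
cv2.imwrite('pics/top3.png',grab_frame('top'))
E
```

```text
t 5.0 tcp [0.6117 0.1234 0.1433] yaw 143.65 q [ 0.08  0.55 -0.04  0.98  0.    0.72] F [ 3.8 -0.5  0.1] grip 19.1
shift mm [0.4 0.1 0.3] turn 0.15
0.1445639756706884 143.55399355218776
```

View pics/w3.png

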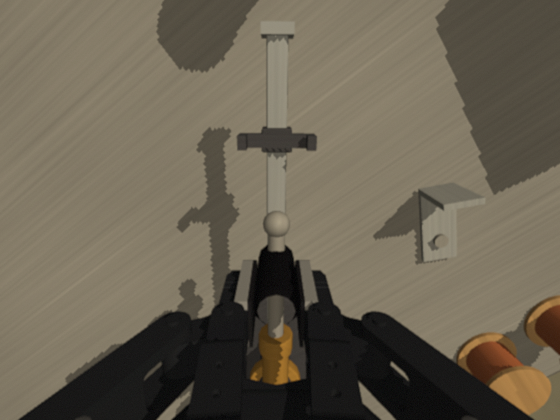

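The wrist view shows the rod still fully in, with the ball at (277,223) as before, and the bar aligned with the tool. Next, the top view for the aim at the coil.

```bash
python3 - <<'E'
from h import *
i=cv2.imread('pics/top3.png')[90:270,150:280]
cv2.imwrite('pics/t3c.png',cv2.resize(i,None,fx=3.3,fy=3.3,interpolation=2))
a=cv2.imread('pics/top0.png')[220:262,150:196].astype(int);b=cv2.imread('pics/top3.png')[220:262,150:196].astype(int)
print(abs(a-b).max())
E
```

```text
109
```

View pics/t3c.png

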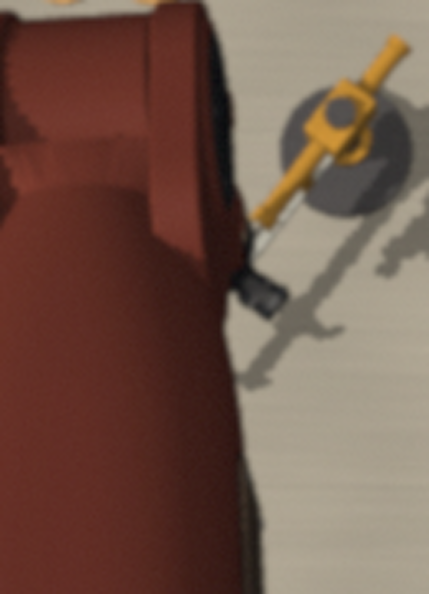

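```bash
python3 - <<'E'
from h import *
c=lambda x,y:(150+x/3.3,90+y/3.3)
t=ray("top",*c(399,45),.115);mo=ray("top",*c(263,215),.115);b=ray("top",*c(343,112),.145)
d=(mo-t);print(t,mo,b,np.degrees(np.arctan2(d[1],d[0])),np.hypot(*d[:2]))
i=grab_frame("side");cv2.imwrite("pics/side3.png",i)
S=6;x0,y0=195,130
o=cv2.resize(i[y0:y0+100,x0:x0+130],None,fx=S,fy=S,interpolation=2)
th=np.linspace(0,2*np.pi,60)
f=lambda X:((pix("side",X)-[x0-.5,y0-.5])*S).astype(int)
for C,col in(([.442,.248],(255,0,0)),):
  for z,r in((0,.03),(.08,.026)):
    cv2.polylines(o,[np.array([f([C[0]+r*np.cos(a),C[1]+r*np.sin(a),z]) for a in th])],True,col,1)
p=np.array([.7275,.037])
for an in(143.5,):
  a=np.radians(an);u=np.array([np.cos(a),np.sin(a)])
  for z,rs in((.07,(.15,.268,.36)),):
    cv2.polylines(o,[np.array([f([*(p+r*u),z]) for r in rs])],False,(0,255,0),1)
cv2.imwrite("pics/side3c.png",o)
E
```

```text
[ 0.78459039 -0.00624495  0.115     ] [0.65396475 0.09395737 0.115     ] [0.72536403 0.03405229 0.145     ] 142.50835603399875 0.16463159388009754
```

View pics/side3c.png

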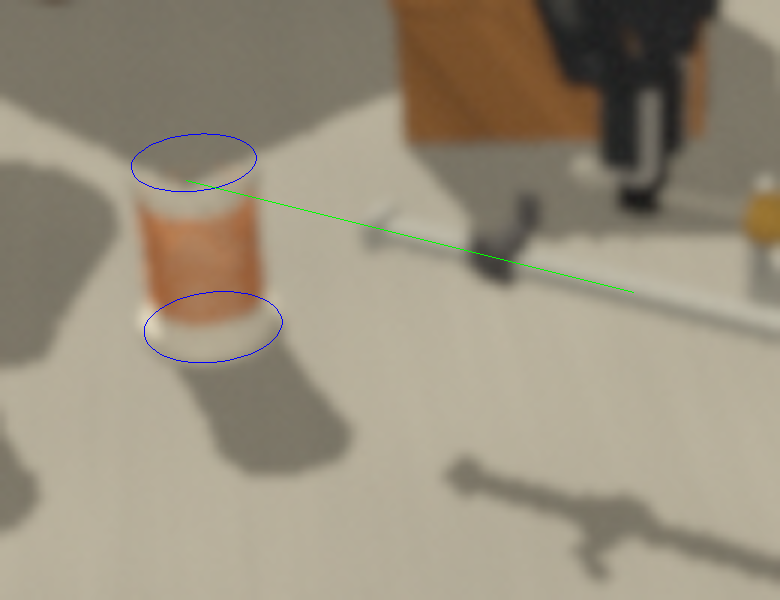

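The tube, bar and coil directions agree at about 143.6°, so the aim is good. Now pull, stopping slightly short to measure.

step_arm --pt "0.01 0 0 0 0" --pt "0.01 0 0 0 0" --pt "0.01 0.008 0 0 0" --pt "0.01 0.018 0 0 0" --pt "0.01 0.028 0 0 0" --pt "0.01 0.038 0 0 0" --pt "0.01 0.048 0 0 0" --pt "0.01 0.055 0 0 0" --pt "0.01 0.059 0 0 0" --pt "0.01 0.059 0 0 0" --pt "0.01 0.059 0 0 0" --newtons 60

```text
time_s: 6.25
tcp_pos: [0.5643, 0.1581, 0.1433]
orientation: [0.313, 0.95, -0.0, 0.001]
ft_force: [7.0, -3.0, 1.8]
grip_width: 0.216
```

```bash
python3 - <<'E'
from h import *
import pickle
p=np.array([.728,.0375])
a=np.radians(143.6)
go([*(p+.2065*np.array([np.cos(a),np.sin(a)])),.143],143.6)
s=read_state();print(np.hypot(*(s['tcp_pos'][:2]-p)),np.degrees(np.arctan2(*(s['tcp_pos'][:2]-p)[::-1])))
m=camera_model('wrist');pickle.dump(m,open('w4.pkl','wb'));cv2.imwrite('pics/w4.png',grab_frame('wrist'))
E
```

```text
t 6.25 tcp [0.5643 0.1581 0.1433] yaw 143.53 q [ 0.15  0.48 -0.16  0.93 -0.    0.79] F [ 7.  -3.   1.8] grip 18.5
shift mm [3.2 0.1 0.3] turn -0.07
0.20333720047260928 143.61703370333402
```

View pics/w4.png

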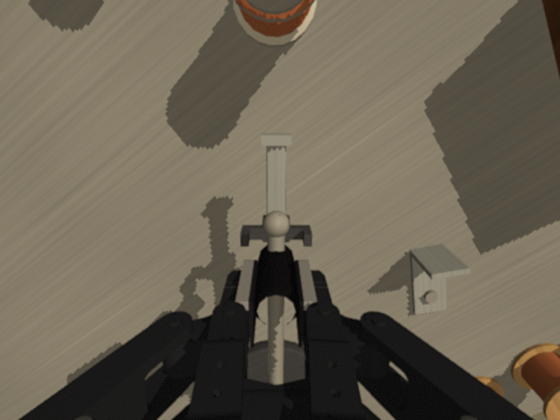

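The coil foot spans u=234–318, centred on 276, which is in line with the bar (276.5) and the ball (277,224), so the aim is confirmed and the knob has not slipped. Now a subpixel plate distance from column profiles.

```bash
python3 - <<'E'
from h import *
import pickle
def prof(n,u0,u1,v0,v1):
    g=cv2.cvtColor(cv2.imread(f'pics/{n}.png'),6)[v0:v1,u0:u1].mean(1); return g.round().astype(int)
for n,w in(("w3",(238,244)),("w3r",(310,315)),("w2",(238,244)),("w4",(242,247))):
    k=n[:2]; v={"w2":128,"w3":128,"w4":218}[k]; print(n,v,prof(k,*w,v,v+30))
for n,v in(("w2",10),("w3",12),("w4",126)): print(n,"end",v,prof(n,268,286,v,v+30))
E
```

```text
w3 128 [127 128 129 128 116  84  58  54  60  62  61  60  60  59  60  61  62  62
  61  60  60  70 100 125 128 126 125 124 124 125]
w3r 128 [128 129 129 129 123  98  63  51  56  61  61  61  60  60  60  61  61  61
  61  60  59  62  85 116 129 131 131 130 129 128]
w2 128 [127 128 126 119  95  57  42  54  64  64  64  63  63  62  63  64  65  64
  63  62  65  86 116 128 128 125 124 126 128 128]
w4 218 [128 126 126 127 129 129 115  81  58  55  54  52  51  49  50  47  43  40
  38  37  37  37  38  38  39  37  35  46  86 122]
w2 end 10 [130 127 126 126 128 130 129 128 128 133 142 148 148 148 148 148 148 148
 148 148 149 148 134  99  89 109 124 135 145 148]
w3 end 12 [124 124 124 124 124 124 125 125 128 136 142 143 142 142 142 142 142 142
 142 143 142 128  94  82  92  95  98 105 117 130]
w4 end 126 [129 130 130 129 130 130 126 120 121 132 141 143 142 142 142 142 142 143
 142 127  98  94 104 116 127 136 140 141 141 141]
```

```bash
python3 - <<'E'
from h import *
import pickle
for n,ve,vi,vo,tcp,yaw in(("w2",19.7,149.2,132.2,(.5834,.0406),178.61),("w3",21.,150.,133.15,(.6117,.1234),143.65),("w4",134.7,246.,None,(.5643,.1581),143.53)):
    m=pickle.load(open(n+'.pkl','rb'));a=np.radians(yaw);u=np.array([np.cos(a),np.sin(a)])
    f=lambda v,z:(ray('w',277,v,z,m)[:2]-tcp)@u*1000
    e,i=f(ve,.074),f(vi,.09); b=f(224,.115)
    print(n,"end",e.round(2),"inner",i.round(2),"plate from end",(268-(e-i)+4).round(2),"plate from tcp",(i+4).round(2),"ball",b.round(2), f(vo,.09) if vo else'', f(vo,.074) if vo else '')
E
```

```text
w2 end 124.98 inner 59.11 plate from end 206.13 plate from tcp 63.11 ball 24.72 68.25641104347038 66.70715645387435
w3 end 124.58 inner 58.77 plate from end 206.19 plate from tcp 62.77 ball 24.76 67.86163595861719 66.28917512639153
w4 end 65.33 inner 0.32 plate from end 206.99 plate from tcp 4.32 ball 24.74
```

step_arm --pt "0.01 0.0013 0 0 0" --pt "0.01 0.0026 0 0 0" --pt "0.01 0.0026 0 0 0" --pt "0.01 0.0026 0 0 0" --pt "0.01 0.0026 0 0 0" --newtons 60

```text
time_s: 6.8
tcp_pos: [0.5624, 0.1595, 0.1433]
orientation: [0.313, 0.95, -0.0, 0.001]
ft_force: [7.3, -2.5, 1.3]
grip_width: 0.215
```

```bash
python3 - <<'E'
from h import *
import pickle
s=read_state();print(s['tcp_pos'],s['ft_force'].round(1),np.hypot(*(s['tcp_pos'][:2]-[.6117,.1234])))
m=camera_model('wrist');i=grab_frame('wrist');cv2.imwrite('pics/w5.png',i);pickle.dump(m,open('w5.pkl','wb'))
g=cv2.cvtColor(i,6).astype(float)
print(g[225:262,243:247].mean(1).round().astype(int),g[225:262,307:311].mean(1).round().astype(int))
print(g[125:160,268:286].mean(1).round().astype(int))
print(g[200:240,277].astype(int)); print('cols bar@180',g[175:185,255:300].mean(0).astype(int))
cv2.imwrite('pics/w5c.png',np.hstack([cv2.resize(i[0:280,180:380],None,fx=2,fy=2),]))
E
```

```text
[0.56237033 0.15949096 0.14331164] [ 7.3 -2.5  1.3] 0.06112261124436625
[130 130 119  86  57  50  52  51  50  46  38  28  30  35  39  40  38  38
  38  39  38  38  37  39  64 102 126 130 129 128 128 128 128 126 118 106
 106] [131 130 122 100  77  66  63  60  56  54  51  50  51  56  61  61  60  59
  60  62  63  61  60  62  77 105 124 127 127 126 126 125 126 128 124 117
 117]
[129 129 129 129 129 130 129 130 130 130 130 125 118 118 129 141 143 142
 142 142 142 141 142 141 126  98  95 106 119 131 138 140 140 141 141]
[139 138 137 139 138 138 139 138 138 138 127 114 118 128 135 140 143 146
 149 151 153 155 156 153 153 149 145 141 136 132 127 122 117 107  98  88
  83 106 131 135]
cols bar@180 [129 129 130 129 130 130 130 130 130 131 125 107 113 133 140 139 140 140
 138 137 136 137 139 141 141 140 140 141 143 139 128 127 129 130 130 130
 129 129 130 130 130 130 130 130 129]
```

View pics/w5c.png

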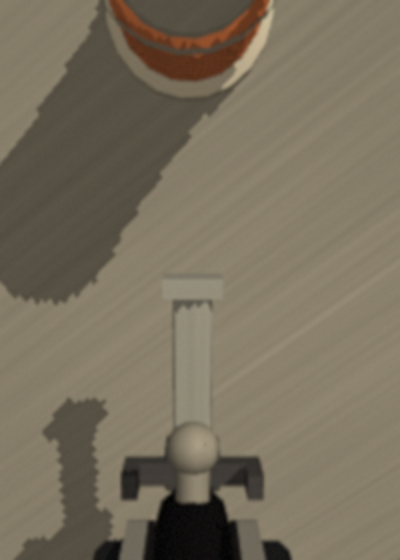

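```bash
python3 - <<'E'
from h import *
import pickle
m=pickle.load(open('w5.pkl','rb'));tcp=(.56237,.15949);a=np.radians(143.5);u=np.array([np.cos(a),np.sin(a)])
f=lambda v,z:(ray('w',277,v,z,m)[:2]-tcp)@u*1000
i=f(249.6,.09)+4; e=f(138,.074);b=f(223.5,.115)
print("plate-tcp",i,"end",e,"ball",b,"plate-knob",i-(b-23),"from end: plate",268-e+i)
P=np.array([.7275,.037]);n=np.array([-u[1],u[0]])
for U,V,z in((276,223.5,.115),(276,180,.074),(276,140,.074),(274.9,20,.003),(232.5,10,.003),(317,10,.003)):
    X=ray('w',U,V,z,m)[:2]-tcp; print(U,V,"along",(X@u*1000).round(1),"lateral",(X@n*1000).round(2))
E
```

```text
plate-tcp 1.8722521442807487 end 63.397304605731534 ball 25.005269137817645 plate-knob -0.13301699353689678 from end: plate 206.4749475385492
276 223.5 along 25.0 lateral -0.13
276 180 along 37.8 lateral -0.16
276 140 along 62.2 lateral -0.1
274.9 20 along 139.4 lateral 0.77
232.5 10 along 145.6 lateral 31.28
317 10 along 145.8 lateral -29.51
```

```bash
python3 -c "
from h import *
s=read_state();print(s['time_s'],s['tcp_pos'],s['ft_force'],s['grip_width']);print(finish_job())"
```

```text
6.85 [0.5624101  0.15949335 0.14334471] [ 7.19017823 -2.34378627  1.38579267] 0.2114619187889624
the job is handed in; nothing more can be done
None
```

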